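Find the heavy side of the sculpture's wheel

ROBOT

A 7-joint arm with a two-finger parallel gripper is mounted at the origin on the work surface. World frame = base frame: x ahead of the robot, y to its left, z up, the work surface at z = 0. Lengths are in m, angles in rad, forces in N, time in s.
With the tool pointing down it reaches from about 0.4 to 0.85 m from the base axis. Payload 6.9 kg.
Tool frame: the origin (TCP) lies where the fingers leave the gripper's body, on its centre line; the fingertips stand 73 mm ahead of it and the grasp point (between the pads) lies 54 mm ahead of it; z points along the fingers, y is the line along which they close (so a half turn about z gives the same grasp; the last joint's range is limited). The gripper opens to 85 mm and grips with 20 to 120 N. Pads are 22 mm wide; open, the fingers measure 114 mm over their backs; the gripper's body (76 mm by 85 mm) begins 54 mm behind the grasp point. The pads swing forward as they close: fully open they stand 13 mm farther back than shut.
Start: joints at [-1.032, 0.507, -0.238, 1.5, 0.126, 1.149, -0.155], TCP at [0.262, 0.567, 0.304] pointing down, gripper open.
Joint ranges: [-3.08, 3.08], [-0.24, 2.05], [-1.43, 1.35], [0, 2.5], [-1.52, 4.66], [0.17, 1.96], [-2.89, 2.89]. Speed limits (rad/s): [2.39, 2.39, 3.14, 3.14, 3.14, 3.14, 3.14].

INTERFACE

Orientations are given as a rotation vector (axis times angle).
In Python, from bench import * gives the robot as it stands.
- The arm moves only by the tool servo_tool, never from a script. Its argument "deltas" is a list of rows, each an object with "grip": the finger opening in mm, from 0 to 85.4; "xyz": the shift along the tool's x, y, z as a fraction of full scale, a list of three; "twist": the turn about the tool's z as a fraction of full scale. A call has 1 to 20 rows; each row shifts and turns the commanded pose from where the row before left it, along the tool's axes as they then stand; what a row does not reach is not made up. Full scale, the value 1, is 0.25 m for a shift and 90 degrees for a turn. A row lasts 1/10 s, in which the tool goes at most 50 mm and 8.59 degrees, less where a joint would pass 70% of its speed; a pose out of reach is approached as far as the arm can. A call with a number of a shift or a turn outside -1 to 1 is refused whole. A call with a gripper value outside its range is refused whole. The fingers move at their own pace and stop on an object; "newtons" is the grip in N (left out, the last holds). Time passes only in rows, so rows that do not move let the fingers close. It gives the time, the measured TCP pose, the force, the opening and the grip force at its end, in the units of the state.
- observe(): the state, without advancing time (a new reading comes with each control period).
- camera(name): name is "scene" or "top" or "wrist"; returns (picture, depth): 420x560x3 uint8, red, green, blue; 420x560 float32, m along the optical axis (not along the pixel's ray), 0 where there is no reading.
- camera_model(name): a dict with "fx", "fy", "cx", "cy" (pixels), "dist_coeffs" ([k1, k2, p1, p2, k3] as OpenCV has them; the pictures are not rectified), "rvec" (rotation vector, rad) and "tvec" (3), from world to camera coordinates, as OpenCV has them. Camera axes: x right, y down, z forward; pixel columns grow to the right and rows downward; lengths in m; the calibration is good to about 2 mm. A picture is of the moment at which its call begins: read the wrist's pose just before it. camera_model takes no time and is no camera call; for the wrist camera it gives the pose at the moment of the call.
- finish_job(): hands the job in; it is judged then, once.
The state is a dict: "t": time; "joints": joint angles; "dq": joint speeds; "joint_efforts": joint torques, N m; "tool_pos": TCP position; "ee_rot": TCP orientation; "wrist_force": force on the tool from outside, world axes, zero at the start; "wrist_torque": the same for the moment, N m; "gripper_width": finger opening in m; "finger_force": force on a finger pad.
Only numpy, scipy, OpenCV 4.12 (cv2) and the standard library are available. Lean on these libraries where they do the work, as an engineer would, in place of code of your own. Each camera call takes 0.05 s, during which the arm holds its last target. There are 200 camera calls.

TASK

This wheel for our moving sculpture has a lead weight sealed in it. Swing the brake lever over to its green mark and leave it there, then turn the wheel by its crank grip at least half a turn to feel which side is heavy, and turn it until that heavy side is straight down. Finish while still holding the crank grip, keeping the wheel still so that I can mark it; leave the other things on the table undisturbed.

Things in the scene. Friction and masses are not known exactly. Their poses are not given: they have to be found in the camera images.
- brake_lever (a joint): angle (rad) of the steel brake lever with red knob on the wheel stand. 0: upright at the red mark, its sprung rubber pad dragging on the wheel. Grows as the knob swings away from the wheel to the stand's -y side; 0.60 is the green mark, pad far off the wheel; end stop 0.9. It stays where it is left (stiff pivot, about 4 N at the knob).
- lever_knob (a point): centre of the red knob at the lever's end: a cylinder 26 mm in diameter, 30 mm long along the stand's x, 190 mm from the pivot, 260 mm above the table when upright; pinch it by its two flat ends, from above. x of this frame is the stand's x.
- lever_pivot (a point): the lever's pivot, 70 mm above the table; frame turned as the stand. The lever turns in the stand's y-z plane: at angle a the knob is at this point, minus 0.19 sin(a) m along the stand's y, plus 0.19 cos(a) m up.
- hub (a point): centre of the wheel, 130 mm above the table, fixed to the wooden stand (fast to the table) and turned as it: y is the level axle, towards the crank side; z up. The wheel, a white disc with coloured dots, radius 100 mm, 24 mm thick, stands in the stand's x-z plane. Post, lever and most of the base (260 x 150 mm, 15 mm high, y -120 to +30 mm) are on the -y side.
- wheel (a joint): angle of the wheel (rad) about the hub's y axis; at 0 the crank grip is straight above the hub, at a it is 65 mm sin(a) along the stand's x and 65 mm cos(a) up from it. Turns without limit. Its dry bearing (about 0.42 N m, the same at all angles) keeps the wheel at any angle when let go; at a standstill it can push either way.
- wheel_face (a point): centre of the wheel's crank-side face. Inside the wheel a lead weight (0.4 to 0.6 kg, 65 mm from the axle) is sealed on an unknown side, different each time and unrelated to crank or dots. With the brake off, the push that moves the crank varies smoothly from about 1 to 13 N over a turn: greatest where the heavy side is level and rising, least where level and sinking.
- crank_grip: dark wooden crank grip, origin at its centre: a cylinder 24 mm in diameter, 56 mm long, parallel to the axle and 65 mm from it, its centre 92 mm from the hub along the stand's +y. It spins freely on its pin, so a hand of fixed orientation can hold it all round the turn. Pinch it across its diameter, from above, fingers closing along the stand's x; clear all round.
- blue_bottle_mid (a point): bystander, not to be disturbed: blue paint bottle, 60 mm across, 160 mm tall; this point is half-way up, in its middle
- orange_bottle_mid (a point): bystander, not to be disturbed: orange paint bottle, 60 mm across, 160 mm tall; this point is half-way up, in its middle
- paint_pot_mid (a point): bystander, not to be disturbed: low red paint pot, 70 mm across, 55 mm tall; this point is half-way up, in its middle
- mug_mid (a point): bystander, not to be disturbed: white mug, 80 mm across, 96 mm tall; this point is half-way up, in its middle
- brush_mid (a point): bystander, not to be disturbed: paint brush lying on the table, 200 mm long; this point is half-way up, in its middle
- glue_jar_mid (a point): bystander, not to be disturbed: white glue jar, 66 mm across, 90 mm tall; this point is half-way up, in its middle

How it is judged:
On the way, in this order (a step that is already met when the one before it is completed fails the run):
1. the brake lever is swung to its green mark (value of joint brake_lever between 0.48 and 0.72 rad), for 0.3 s.
2. the crank is then turned to the other side of the wheel (at least about 135 degrees from its start) (distance of crank_grip from where it was at the start of the episode above 0.12 m).
At the end, for the whole second after the job is handed in: the brake lever stands at its green mark (0.60 rad within 0.12), the wheel's hidden weight is straight down below the axle within about 20 degrees, the wheel is still (under 0.1 rad/s) and the fingers are still holding the crank grip (over 1 N) (all of step 1 and height (world z) of ballast_c0 below 0.069 m and contact force between the fingers and crank_grip above 1 N and velocity of joint wheel between -0.1 and 0.1 rad/s); the arm keeps its last pose, push and grip.
It fails at once if a bystander is disturbed (moved more than 30 mm) (distance of any of blue_bottle_mid, orange_bottle_mid, paint_pot_mid, mug_mid, brush_mid, glue_jar_mid from where it was at the start of the episode above 0.03 m).
It also fails if it takes over 72 s, if anything falls off the work surface, if the arm or the gripper's body presses on something with over 40 N, if the wrist force passes 120 N, or if a joint passes its speed limit or range.

## Working session

There is one attempt and no reset: what is moved stays moved. The work goes in short steps, Python scripts to look and compute and a tool call to move; the robot and the scene stay as the last step left them, time stands still between calls to the robot, and variables do not carry over. Pictures are saved under pics/ and viewed, at most 10 in all, crops included, and the job is handed in when it is done.

Besides the shell and the picture viewer there is one more tool, called in YAML: its name, and indented under it one key for each argument. servo_tool: Moves the arm, as the interface text tells. Its arguments: {"type":"object","properties":{"deltas":{"type":"array"},"newtons":{"type":"number"}},"required":["deltas"]}

```bash
mkdir -p pics; ls; python3 - <<'E'
from bench import *
import cv2,numpy as np
s=observe();print(s)
a,da=camera("scene");b,db=camera("top")
np.savez("c0.npz",a=a,da=da,b=b,db=db)
for n in("scene","top"):print(n,camera_model(n))
cv2.imwrite("pics/scene0.png",a[:,:,::-1]);cv2.imwrite("pics/top0.png",b[:,:,::-1])
E
```

```text
pics
{'t': 0.0, 'joints': array([-1.03248509,  0.50837638, -0.23750878,  1.50116096,  0.125684  ,
        1.1489332 , -0.15479134]), 'dq': array([ 8.79893820e-04,  1.56928640e-03, -1.54621481e-03, -8.87179664e-04,
       -1.69466393e-03,  1.09699940e-03, -4.38929015e-05]), 'joint_efforts': array([ 8.77898274e-04, -6.20585775e+01, -2.18581907e+00, -2.49662501e+01,
        1.29562037e-02,  1.17959623e-02,  1.34953416e-05]), 'tool_pos': array([0.2620494 , 0.56697727, 0.30299537]), 'ee_rot': array([-6.74470061e-01, -3.06795145e+00,  2.90997415e-03]), 'wrist_force': array([-0.15199391, -0.39682468, -0.3723304 ]), 'wrist_torque': array([0.00220699, 0.0152178 , 0.03335042]), 'finger_force': 0.0, 'gripper_width': 0.08542536010548835}
scene {'fx': 492.3354137108492, 'fy': 492.3354137108492, 'cx': 276.63662531185315, 'cy': 210.87235202731713, 'dist_coeffs': array([-0.17248654,  0.        ,  0.        ,  0.        ,  0.        ]), 'rvec': array([ 1.97920617,  1.8123481 , -0.49885729]), 'tvec': array([-0.04447093, -0.37340637,  1.85692828])}
top {'fx': 466.1740131032107, 'fy': 466.1740131032107, 'cx': 277.7378132596292, 'cy': 217.1143415554161, 'dist_coeffs': array([-0.07248505,  0.        ,  0.        ,  0.        ,  0.        ]), 'rvec': array([ 2.20033359, -2.16622675,  0.08405683]), 'tvec': array([-0.01944952,  0.55355671,  1.36008565])}
```

View pics/scene0.png

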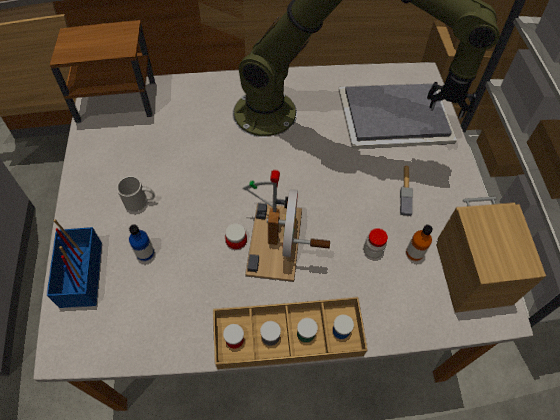

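View pics/top0.png

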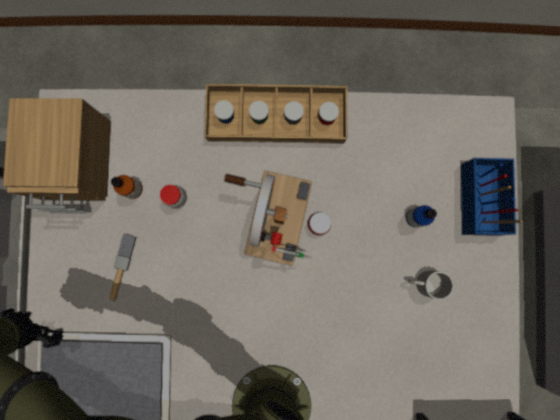

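The scene view shows the knob at (275,176), the wheel near (292,225) and the grip at (319,243). In the top view the knob is at (276,239), the grip at (235,180) and the base spans (246..311, 171..265).

```bash
cat > h.py <<'E'
import cv2,numpy as np
from bench import *
def pts(name,depth,uv,m=None):
    m=m or camera_model(name); uv=np.asarray(uv,float).reshape(-1,2)
    K=np.array([[m['fx'],0,m['cx']],[0,m['fy'],m['cy']],[0,0,1]])
    n=cv2.undistortPoints(uv.reshape(-1,1,2),K,np.array(m['dist_coeffs'])).reshape(-1,2)
    z=depth[uv[:,1].astype(int),uv[:,0].astype(int)]
    R=cv2.Rodrigues(np.array(m['rvec']))[0]
    c=np.c_[n*z[:,None],z]
    return (c-np.array(m['tvec']))@R
def cloud(name,img,depth,box):
    u,v=np.meshgrid(np.arange(box[0],box[2]),np.arange(box[1],box[3]))
    uv=np.c_[u.ravel(),v.ravel()]; uv=uv[depth[uv[:,1],uv[:,0]]>0]
    P=pts(name,depth,uv); rgb=img[uv[:,1],uv[:,0]].astype(int)
    hsv=cv2.cvtColor(rgb.astype(np.uint8)[None],cv2.COLOR_RGB2HSV)[0].astype(int)
    return uv,P,rgb,hsv
E
python3 - <<'E'
from h import *
d=np.load("c0.npz")
np.set_printoptions(precision=3,suppress=True)
for n,i,z,box in(("top",d['a' if 0 else 'b'],d['db'],(195,160,335,275)),("scene",d['a'],d['da'],(225,160,340,285))):
    uv,P,rgb,h=cloud(n,i,z,box)
    red=((h[:,0]<8)|(h[:,0]>172))&(h[:,1]>180)&(h[:,2]>110)&(P[:,2]>.2)
    print(n,"knob",red.sum(),P[red].mean(0),P[red].min(0),P[red].max(0))
    bx=(205,165,250,190) if n=="top" else (305,232,335,252)
    g=(uv[:,0]>bx[0])&(uv[:,0]<bx[2])&(uv[:,1]>bx[1])&(uv[:,1]<bx[3])&(P[:,2]>.05)&(rgb.max(1)<120)
    print("grip",g.sum(),P[g].mean(0),P[g].min(0),P[g].max(0),uv[g].min(0),uv[g].max(0))
    q=P[g][:,:2];w,V=np.linalg.eigh(np.cov(q.T));print(" axis",V[:,1])
    b=(abs(P[:,2]-.015)<.006)&(h[:,1]>70)&(h[:,0]>5)&(h[:,0]<30)
    r=cv2.minAreaRect(P[b][:,:2].astype(np.float32));print("base",b.sum(),r)
    print(cv2.boxPoints(r))
    wh=(P[:,2]>.05)&(P[:,2]<.235)&(h[:,1]<50)&(rgb.max(1)>120)
    q=P[wh];print("white",wh.sum(),q.mean(0),q.min(0),q.max(0))
    if n=="scene":
        for _ in range(4):
            c=np.median(q,0) if _==0 else q.mean(0);U,S,Vt=np.linalg.svd(q-c);nn=Vt[2];e=abs((q-c)@nn);q=q[e<max(.004,np.percentile(e,85))]
        print("plane",nn,c,len(q),e.mean())
E
```

```text
top knob 90 [ 0.482 -0.008  0.269] [ 0.458 -0.019  0.2  ] [0.496 0.002 0.277]
grip 205 [0.643 0.105 0.15 ] [0.628 0.068 0.136] [0.66  0.136 0.16 ] [224 174] [249 186]
 axis [0.213 0.977]
base 2357 ((0.5538936853408813, -0.011692292988300323), (0.1472865343093872, 0.2575613260269165), 77.82077026367188)
[[ 0.412 -0.057]
 [ 0.664 -0.111]
 [ 0.695  0.033]
 [ 0.444  0.087]]
white 909 [ 0.549 -0.025  0.161] [ 0.436 -0.162  0.05 ] [0.646 0.058 0.234]
scene knob 52 [ 0.486 -0.008  0.272] [ 0.47  -0.02   0.265] [0.498 0.002 0.278]
grip 169 [0.648 0.105 0.151] [0.63  0.068 0.136] [0.662 0.134 0.16 ] [306 238] [329 247]
 axis [0.218 0.976]
base 2080 ((0.5551607608795166, -0.013947710394859314), (0.14932182431221008, 0.26182910799980164), 77.93060302734375)
[[ 0.412 -0.06 ]
 [ 0.668 -0.114]
 [ 0.699  0.032]
 [ 0.443  0.086]]
white 795 [ 0.565 -0.032  0.153] [ 0.436 -0.166  0.05 ] [0.655 0.078 0.235]
plane [ 0.054 -0.714  0.698] [ 0.572 -0.029  0.163] 414 0.004881629198145792
```

servo_tool:
  deltas:
    - {"grip": 85,"xyz": [0,0,-0.19],"twist": 0.0954}
    - {"grip": 85,"xyz": [0,0,-0.19],"twist": 0.0954}
    - {"grip": 85,"xyz": [0,0,0],"twist": 0.0954}
    - {"grip": 85,"xyz": [0,0,0],"twist": 0.0954}
    - {"grip": 85,"xyz": [0,0,0],"twist": 0.0954}
    - {"grip": 85,"xyz": [0,0,0],"twist": 0.0954}
    - {"grip": 85,"xyz": [0,0,0],"twist": 0.0954}
    - {"grip": 85,"xyz": [0,0,0],"twist": 0.0954}
    - {"grip": 85,"xyz": [0,0,0],"twist": 0.0954}
    - {"grip": 85,"xyz": [-0.158,0.104,0],"twist": 0}
    - {"grip": 85,"xyz": [-0.158,0.104,0],"twist": 0}
    - {"grip": 85,"xyz": [-0.158,0.104,0],"twist": 0}
    - {"grip": 85,"xyz": [-0.158,0.104,0],"twist": 0}
    - {"grip": 85,"xyz": [-0.158,0.104,0],"twist": 0}
    - {"grip": 85,"xyz": [-0.158,0.104,0],"twist": 0}
    - {"grip": 85,"xyz": [-0.158,0.104,0],"twist": 0}
    - {"grip": 85,"xyz": [-0.158,0.104,0],"twist": 0}
    - {"grip": 85,"xyz": [-0.158,0.104,0],"twist": 0}
    - {"grip": 85,"xyz": [-0.158,0.104,0],"twist": 0}
    - {"grip": 85,"xyz": [-0.158,0.104,0],"twist": 0}

```text
t: 2.1
tool_pos: [0.451, 0.0808, 0.3988]
ee_rot: [-2.442, -1.976, -0.0]
wrist_force: [1.5, 0.9, 0.3]
gripper_width: 0.0851
finger_force: 0.0
```

servo_tool:
  deltas:
    - {"grip": 85,"xyz": [-0.16,0.1,0],"twist": 0}
    - {"grip": 85,"xyz": [-0.16,0.1,0],"twist": 0}
    - {"grip": 85,"xyz": [0,0,0.06],"twist": 0}
    - {"grip": 85,"xyz": [0,0,0],"twist": 0}
    - {"grip": 85,"xyz": [0,0,0],"twist": 0}

```text
t: 2.6
tool_pos: [0.4828, -0.0052, 0.3836]
ee_rot: [-2.441, -1.976, 0.001]
wrist_force: [-0.5, -0.7, 1.0]
gripper_width: 0.0852
finger_force: 0.0
```

```bash
cat >> h.py <<'E'
SY=np.array([.212,.977,0]);SX=np.array([.977,-.212,0]);HUB=np.array([.564,.031,.13])
def stand(p):
    d=np.asarray(p)-HUB; return np.array([d@SX,d@SY,d[...,2]]) if d.ndim==1 else np.c_[d@SX,d@SY,d[:,2]]
def redknob(n,zmin=.18):
    i,z=camera(n);uv,P,rgb,h=cloud(n,i,z,(0,0,560,420))
    k=((h[:,0]<8)|(h[:,0]>172))&(h[:,1]>170)&(h[:,2]>90)&(P[:,2]>zmin)&(np.linalg.norm(P[:,:2]-[.49,-.03],axis=1)<.15)
    return i,uv[k],P[k]
E
python3 - <<'E'
from h import *
np.set_printoptions(precision=4,suppress=True)
s=observe();print(s['tool_pos'],stand(s['tool_pos']),s['wrist_force'],s['joints'])
i,uv,P=redknob("wrist")
cv2.imwrite("pics/w1.png",i[:,:,::-1])
if len(P):
    S=stand(P);print(len(P),np.percentile(S,[2,50,98],axis=0)+[[0,0,.13]],uv.mean(0))
E
```

```text
[ 0.4828 -0.0052  0.3836] [-0.0717 -0.0526  0.2536] [-0.4931 -0.6798  1.0485] [-0.3468  0.2353  0.3977  1.7227 -0.0973  1.2045 -0.1336]
105 [[-0.0812 -0.0543  0.2706]
 [-0.0657 -0.052   0.2721]
 [-0.0581 -0.0505  0.2732]] [284.2952 234.5714]
```

View pics/w1.png

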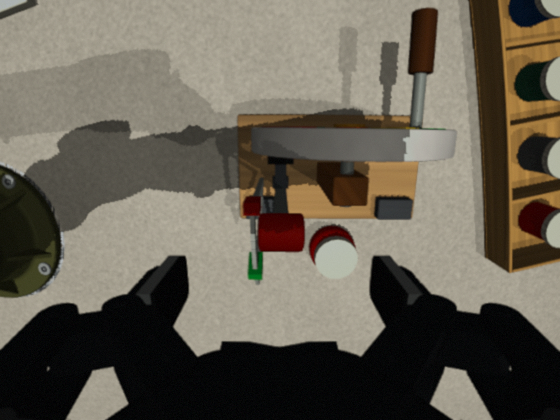

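The wrist view shows the knob at (282,232), centred between the open fingers, with the grip at (422,40) and the green mark at (256,262).

servo_tool:
  deltas:
    - {"grip": 85,"xyz": [0,0.01,0.1],"twist": 0}
    - {"grip": 85,"xyz": [0,0,0.1],"twist": 0}
    - {"grip": 85,"xyz": [0,0,0.08],"twist": 0}
    - {"grip": 60,"xyz": [0,0,0],"twist": 0}
    - {"grip": 40,"xyz": [0,0,0],"twist": 0}
    - {"grip": 20,"xyz": [0,0,0],"twist": 0}
    - {"grip": 20,"xyz": [0,0,0],"twist": 0}
    - {"grip": 20,"xyz": [0,0,0],"twist": 0}
    - {"grip": 20,"xyz": [0,0,0],"twist": 0}
  newtons: 40

```text
t: 3.55
tool_pos: [0.4841, -0.0059, 0.3152]
ee_rot: [-2.44, -1.974, 0.001]
wrist_force: [-8.2, 2.1, 10.3]
gripper_width: 0.0291
finger_force: 40.0
```

servo_tool:
  deltas:
    - {"grip": 20,"xyz": [-0.038,0,0.001],"twist": 0}
    - {"grip": 20,"xyz": [-0.038,0,0.003],"twist": 0}
    - {"grip": 20,"xyz": [-0.038,0,0.005],"twist": 0}
    - {"grip": 20,"xyz": [-0.037,0,0.006],"twist": 0}
    - {"grip": 20,"xyz": [-0.037,0,0.009],"twist": 0}
    - {"grip": 20,"xyz": [-0.037,0,0.01],"twist": 0}
    - {"grip": 20,"xyz": [-0.036,0,0.012],"twist": 0}
    - {"grip": 20,"xyz": [-0.036,0,0.014],"twist": 0}
    - {"grip": 20,"xyz": [-0.034,0,0.016],"twist": 0}
    - {"grip": 20,"xyz": [-0.034,0,0.017],"twist": 0}
    - {"grip": 20,"xyz": [-0.033,0,0.02],"twist": 0}
    - {"grip": 20,"xyz": [-0.032,0,0.02],"twist": 0}
    - {"grip": 20,"xyz": [0,0,0],"twist": 0}
    - {"grip": 20,"xyz": [0,0,0],"twist": 0}
    - {"grip": 20,"xyz": [0,0,0],"twist": 0}
    - {"grip": 20,"xyz": [0,0,0],"twist": 0}

```text
t: 5.15
tool_pos: [0.4613, -0.1119, 0.2809]
ee_rot: [-2.442, -1.973, 0.003]
wrist_force: [-5.7, -0.9, -0.5]
gripper_width: 0.0294
finger_force: 42.3
```

```bash
python3 - <<'E'
from h import *
np.set_printoptions(precision=4,suppress=True)
s=observe();print(s['tool_pos'],stand(s['tool_pos']),s['wrist_force'],s['gripper_width'])
i,uv,P=redknob("wrist",.15)
S=stand(P);print(len(P),np.percentile(S,[2,50,98],axis=0)+[[0,0,.13]])
E
```

```text
[ 0.4613 -0.1119  0.2809] [-0.07   -0.1614  0.1509] [-5.7033 -0.9264 -0.4825] 0.029408264572646135
867 [[-0.1018 -0.0598  0.2002]
 [-0.095  -0.0545  0.2019]
 [-0.0885 -0.049   0.2034]]
```

servo_tool:
  deltas:
    - {"grip": 40,"xyz": [0,0,0],"twist": 0}
    - {"grip": 85,"xyz": [0,0,0],"twist": 0}
    - {"grip": 85,"xyz": [0,0,0],"twist": 0}
    - {"grip": 85,"xyz": [0,0,0],"twist": 0}
    - {"grip": 85,"xyz": [0,0,0],"twist": 0}
    - {"grip": 85,"xyz": [0,0,-0.1],"twist": 0}
    - {"grip": 85,"xyz": [0,0,-0.19],"twist": 0}
    - {"grip": 85,"xyz": [0,0,-0.19],"twist": 0}
    - {"grip": 85,"xyz": [0.169,0.088,0],"twist": 0}
    - {"grip": 85,"xyz": [0.169,0.088,0],"twist": 0}
    - {"grip": 85,"xyz": [0.169,0.088,0],"twist": 0}
    - {"grip": 85,"xyz": [0.169,0.088,0],"twist": 0}
    - {"grip": 85,"xyz": [0.169,0.088,0],"twist": 0}
    - {"grip": 85,"xyz": [0.169,0.088,0],"twist": 0}
    - {"grip": 85,"xyz": [0,0,0],"twist": 0}
    - {"grip": 85,"xyz": [0,0,0],"twist": 0}
    - {"grip": 85,"xyz": [0,0,0],"twist": 0}

```text
t: 6.9
tool_pos: [0.6449, 0.1072, 0.4007]
ee_rot: [2.444, 1.973, -0.001]
wrist_force: [0.2, 0.1, 0.9]
gripper_width: 0.0851
finger_force: 0.0
```

```bash
python3 - <<'E'
from h import *
np.set_printoptions(precision=4,suppress=True)
s=observe();print(s['t'],s['tool_pos'],stand(s['tool_pos']),s['wrist_force'],s['gripper_width'],s['joints'])
i,uv,P=redknob("scene",.15)
S=stand(P);print(len(P),np.percentile(S,[2,50,98],axis=0)+[[0,0,.13]])
cv2.imwrite("pics/s2.png",cv2.resize(i[140:300,190:380,::-1],None,fx=3,fy=3))
i,z=camera("wrist");cv2.imwrite("pics/w2.png",i[:,:,::-1]); np.savez("w2.npz",i=i,z=z,m=np.array(camera_model("wrist"),dtype=object))
uv,P,rgb,h=cloud("wrist",i,z,(0,0,560,420))
S=stand(P)
g=(rgb.max(1)<130)&(S[:,1]>.06)&(S[:,1]<.125)&(abs(S[:,0])<.1)&(P[:,2]>.1)&(P[:,2]<.2)
print("grip",g.sum(),np.percentile(S[g],[2,25,50,75,98],axis=0)+[[0,0,.13]])
E
```

```text
6.9 [0.6449 0.1072 0.4007] [0.0628 0.0916 0.2707] [0.2314 0.1002 0.9408] 0.0850990764034463 [-0.3939  0.5193  0.3528  1.2429 -0.1736  1.4091 -0.2686]
77 [[-0.0998 -0.1685  0.1985]
 [-0.0713 -0.1561  0.2379]
 [-0.0562 -0.0514  0.246 ]]
grip 1167 [[0.0518 0.0627 0.1399]
 [0.0581 0.0793 0.1478]
 [0.0634 0.0942 0.1502]
 [0.0687 0.1086 0.1515]
 [0.0743 0.1209 0.153 ]]
```

View pics/s2.png

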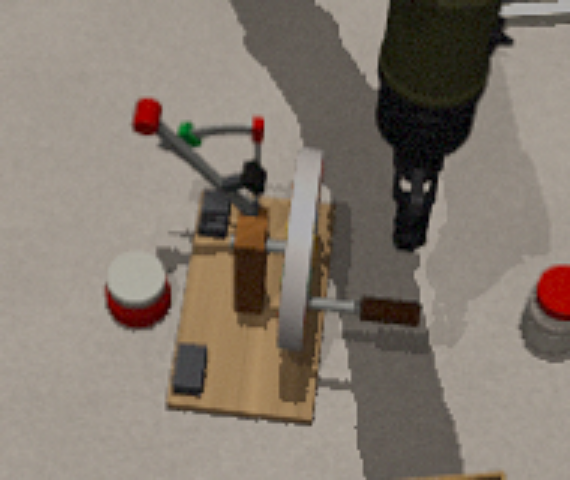

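View pics/w2.png

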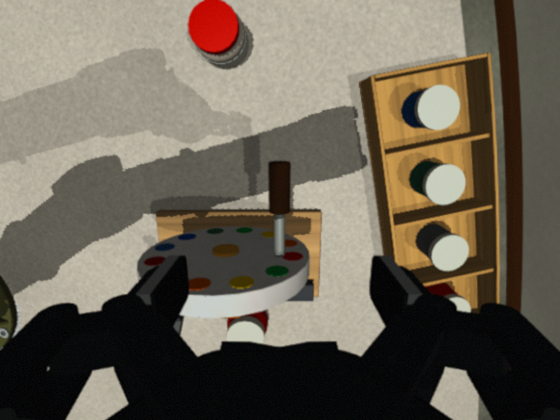

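The scene crop shows the lever tilted over at the green mark. The wrist view shows the grip at (279,187), between the fingers, with the surroundings clear. I'll descend and grip.

servo_tool:
  deltas:
    - {"grip": 85,"xyz": [0,0,0.19],"twist": 0}
    - {"grip": 85,"xyz": [0,0,0.19],"twist": 0}
    - {"grip": 85,"xyz": [0,0,0.19],"twist": 0}
    - {"grip": 85,"xyz": [0,0,0.19],"twist": 0}
    - {"grip": 85,"xyz": [0,0,0.055],"twist": 0}
    - {"grip": 50,"xyz": [0,0,0],"twist": 0}
    - {"grip": 30,"xyz": [0,0,0],"twist": 0}
    - {"grip": 10,"xyz": [0,0,0],"twist": 0}
    - {"grip": 10,"xyz": [0,0,0],"twist": 0}
    - {"grip": 10,"xyz": [0,0,0],"twist": 0}
    - {"grip": 10,"xyz": [0,0,0],"twist": 0}
  newtons: 50

```text
t: 8.1
tool_pos: [0.6457, 0.1087, 0.1979]
ee_rot: [2.442, 1.975, 0.003]
wrist_force: [1.2, 0.1, 2.9]
gripper_width: 0.0222
finger_force: 49.0
```

```bash
python3 - <<'E'
from h import *
np.set_printoptions(precision=4,suppress=True)
s=observe();print(s['t'],stand(s['tool_pos'])-[0,0,.054],s['wrist_force'],s['gripper_width'],s['finger_force'])
i,z=camera("wrist")
uv,P,rgb,h=cloud("wrist",i,z,(0,0,560,420));S=stand(P)
# wheel hull: white-ish pts on face plane
w=(S[:,1]>0.0)&(S[:,1]<.02)&(abs(S[:,0])<.13)&(P[:,2]>.03)
print(w.sum(),np.percentile(S[w],[0,1,50,99,100],axis=0)+[[0,0,.13]])
E
```

```text
8.1 [0.0634 0.0933 0.0139] [1.249  0.1215 2.8989] 0.022248683588758405 48.966413140296936
656 [[-0.0354  0.0115  0.0426]
 [-0.0342  0.0117  0.0505]
 [ 0.0421  0.013   0.0813]
 [ 0.0851  0.0171  0.1178]
 [ 0.0871  0.0176  0.1222]]
```

```bash
python3 - <<'E'
import numpy as np
a=1.35+np.radians(7.5)*np.arange(0,57)
Y=np.round(.065*np.sin(a)/.25,3);Z=np.round(-.065*np.cos(a)/.25,3)
for k in range(0,56,4):
    print(round(np.degrees(a[k+4]),1),[[0,round(Y[j+1]-Y[j],3),round(Z[j+1]-Z[j],3)] for j in range(k,k+4)])
E
```

```text
107.3 [[0, np.float64(0.005), np.float64(0.034)], [0, np.float64(0.001), np.float64(0.034)], [0, np.float64(-0.004), np.float64(0.033)], [0, np.float64(-0.008), np.float64(0.034)]]
137.3 [[0, np.float64(-0.012), np.float64(0.031)], [0, np.float64(-0.016), np.float64(0.03)], [0, np.float64(-0.02), np.float64(0.028)], [0, np.float64(-0.024), np.float64(0.024)]]
167.3 [[0, np.float64(-0.026), np.float64(0.022)], [0, np.float64(-0.029), np.float64(0.017)], [0, np.float64(-0.031), np.float64(0.014)], [0, np.float64(-0.033), np.float64(0.01)]]
197.3 [[0, np.float64(-0.034), np.float64(0.005)], [0, np.float64(-0.034), np.float64(0.001)], [0, np.float64(-0.033), np.float64(-0.004)], [0, np.float64(-0.034), np.float64(-0.008)]]
227.3 [[0, np.float64(-0.031), np.float64(-0.012)], [0, np.float64(-0.03), np.float64(-0.016)], [0, np.float64(-0.028), np.float64(-0.02)], [0, np.float64(-0.024), np.float64(-0.024)]]
257.3 [[0, np.float64(-0.022), np.float64(-0.026)], [0, np.float64(-0.017), np.float64(-0.029)], [0, np.float64(-0.014), np.float64(-0.031)], [0, np.float64(-0.01), np.float64(-0.033)]]

[... 745 characters left out ...]
oat64(0.031), np.float64(0.012)], [0, np.float64(0.03), np.float64(0.016)], [0, np.float64(0.028), np.float64(0.02)], [0, np.float64(0.024), np.float64(0.024)]]
437.3 [[0, np.float64(0.022), np.float64(0.026)], [0, np.float64(0.017), np.float64(0.029)], [0, np.float64(0.014), np.float64(0.031)], [0, np.float64(0.01), np.float64(0.033)]]
467.3 [[0, np.float64(0.005), np.float64(0.034)], [0, np.float64(0.001), np.float64(0.034)], [0, np.float64(-0.004), np.float64(0.033)], [0, np.float64(-0.008), np.float64(0.034)]]
497.3 [[0, np.float64(-0.012), np.float64(0.031)], [0, np.float64(-0.016), np.float64(0.03)], [0, np.float64(-0.02), np.float64(0.028)], [0, np.float64(-0.024), np.float64(0.024)]]
```

servo_tool:
  deltas:
    - {"grip": 10,"xyz": [0,0.005,0.034],"twist": 0}
    - {"grip": 10,"xyz": [0,0.001,0.034],"twist": 0}
    - {"grip": 10,"xyz": [0,-0.004,0.033],"twist": 0}
    - {"grip": 10,"xyz": [0,-0.008,0.034],"twist": 0}

```text
t: 8.55
tool_pos: [0.6416, 0.1096, 0.1616]
ee_rot: [-2.439, -1.974, 0.006]
wrist_force: [-10.8, 2.4, 9.4]
gripper_width: 0.0223
finger_force: 49.9
```

servo_tool:
  deltas:
    - {"grip": 10,"xyz": [0,-0.012,0.031],"twist": 0}
    - {"grip": 10,"xyz": [0,-0.016,0.03],"twist": 0}
    - {"grip": 10,"xyz": [0,-0.02,0.028],"twist": 0}
    - {"grip": 10,"xyz": [0,-0.024,0.024],"twist": 0}

```text
t: 8.95
tool_pos: [0.6218, 0.1138, 0.1354]
ee_rot: [-2.436, -1.972, 0.009]
wrist_force: [-22.3, 1.7, 38.9]
gripper_width: 0.0225
finger_force: 53.1
```

The radial force is building because my circle centre is about 3 mm too low. I'll shift the command onto the real circle.

servo_tool:
  deltas:
    - {"grip": 10,"xyz": [0,-0.02,0.002],"twist": 0}
    - {"grip": 10,"xyz": [0,0,0],"twist": 0}
    - {"grip": 10,"xyz": [0,0,0],"twist": 0}

```text
t: 9.25
tool_pos: [0.6196, 0.1143, 0.1346]
ee_rot: [-2.44, -1.975, 0.003]
wrist_force: [-9.4, 1.0, 14.1]
gripper_width: 0.0222
finger_force: 50.3
```

```bash
cat >> h.py <<'E'
def st(c=(-.00075,.003)):
    s=observe();p=stand(s['tool_pos'])-[c[0],0,.054+c[1]];a=np.arctan2(p[0],p[2]);r=np.hypot(p[0],p[2])
    F=s['wrist_force'];fx,fy,fz=F@SX,F@SY,F[2]
    print("t%.2f a=%.1f r=%.4f y=%.4f tang=%.1f rad=%.1f ax=%.1f"%(s['t'],np.degrees(a),r,p[1],fx*np.cos(a)-fz*np.sin(a),fx*np.sin(a)+fz*np.cos(a),fy),s['ee_rot'])
E
python3 -c "
from h import *
st()"
```

```text
t9.25 a=144.5 r=0.0644 y=0.0932 tang=-0.5 rad=-17.0 ax=-1.0 [-2.4401743  -1.97452771  0.00286531]
```

```bash
python3 - <<'E'
import numpy as np
a=np.radians(144+7.5*np.arange(0,57))
Y=np.round(.065*np.sin(a)/.25,3);Z=np.round(-.065*np.cos(a)/.25,3)
for k in range(0,56,4):
    print(round(np.degrees(a[k+4])),[[0,float(round(Y[j+1]-Y[j],3)),float(round(Z[j+1]-Z[j],3))] for j in range(k,k+4)])
E
```

```text
174 [[0, -0.029, 0.018], [0, -0.031, 0.015], [0, -0.032, 0.01], [0, -0.034, 0.006]]
204 [[0, -0.034, 0.001], [0, -0.034, -0.003], [0, -0.033, -0.008], [0, -0.032, -0.011]]
234 [[0, -0.03, -0.016], [0, -0.028, -0.02], [0, -0.025, -0.023], [0, -0.021, -0.026]]
264 [[0, -0.018, -0.029], [0, -0.015, -0.031], [0, -0.01, -0.032], [0, -0.006, -0.034]]
294 [[0, -0.001, -0.034], [0, 0.003, -0.034], [0, 0.008, -0.033], [0, 0.011, -0.032]]
324 [[0, 0.016, -0.03], [0, 0.02, -0.028], [0, 0.023, -0.025], [0, 0.026, -0.021]]
354 [[0, 0.029, -0.018], [0, 0.031, -0.015], [0, 0.032, -0.01], [0, 0.034, -0.006]]
384 [[0, 0.034, -0.001], [0, 0.034, 0.003], [0, 0.033, 0.008], [0, 0.032, 0.011]]
414 [[0, 0.03, 0.016], [0, 0.028, 0.02], [0, 0.025, 0.023], [0, 0.021, 0.026]]
444 [[0, 0.018, 0.029], [0, 0.015, 0.031], [0, 0.01, 0.032], [0, 0.006, 0.034]]
474 [[0, 0.001, 0.034], [0, -0.003, 0.034], [0, -0.008, 0.033], [0, -0.011, 0.032]]
504 [[0, -0.016, 0.03], [0, -0.02, 0.028], [0, -0.023, 0.025], [0, -0.026, 0.021]]
534 [[0, -0.029, 0.018], [0, -0.031, 0.015], [0, -0.032, 0.01], [0, -0.034, 0.006]]
564 [[0, -0.034, 0.001], [0, -0.034, -0.003], [0, -0.033, -0.008], [0, -0.032, -0.011]]
```

servo_tool:
  deltas:
    - {"grip": 10,"xyz": [0,-0.005,-0.006],"twist": 0}
    - {"grip": 10,"xyz": [0,0,0],"twist": 0}

```text
t: 9.45
tool_pos: [0.6194, 0.1144, 0.1349]
ee_rot: [-2.442, -1.975, 0.002]
wrist_force: [-1.4, 2.0, -0.8]
gripper_width: 0.0223
finger_force: 50.3
```

servo_tool:
  deltas:
    - {"grip": 10,"xyz": [0,-0.029,0.018],"twist": 0}
    - {"grip": 10,"xyz": [0,-0.031,0.015],"twist": 0}
    - {"grip": 10,"xyz": [0,-0.032,0.01],"twist": 0}
    - {"grip": 10,"xyz": [0,-0.034,0.006],"twist": 0}

```text
t: 9.85
tool_pos: [0.5926, 0.1201, 0.1241]
ee_rot: [2.439, 1.971, 0.01]
wrist_force: [9.3, -0.2, -2.7]
gripper_width: 0.0222
finger_force: 50.4
```

```bash
python3 -c "
from h import *
st()"
```

```text
t9.85 a=171.2 r=0.0637 y=0.0931 tang=-8.6 rad=4.0 ax=1.8 [2.43882021 1.9710608  0.00997647]
```

servo_tool:
  deltas:
    - {"grip": 10,"xyz": [0,-0.034,0.001],"twist": 0}
    - {"grip": 10,"xyz": [0,-0.034,-0.003],"twist": 0}
    - {"grip": 10,"xyz": [0,-0.033,-0.008],"twist": 0}
    - {"grip": 10,"xyz": [0,-0.032,-0.011],"twist": 0}

```text
t: 10.25
tool_pos: [0.5586, 0.1274, 0.1281]
ee_rot: [2.44, 1.973, 0.005]
wrist_force: [8.4, 0.5, -8.4]
gripper_width: 0.0221
finger_force: 49.9
```

```bash
python3 -c "
from h import *
st()"
```

```text
t10.25 a=-157.0 r=0.0639 y=0.0931 tang=-10.8 rad=4.5 ax=2.3 [2.44027538 1.97297808 0.00515284]
```

servo_tool:
  deltas:
    - {"grip": 10,"xyz": [0,-0.03,-0.016],"twist": 0}
    - {"grip": 10,"xyz": [0,-0.028,-0.02],"twist": 0}
    - {"grip": 10,"xyz": [0,-0.025,-0.023],"twist": 0}
    - {"grip": 10,"xyz": [0,-0.021,-0.026],"twist": 0}

```text
t: 10.65
tool_pos: [0.5321, 0.1331, 0.1492]
ee_rot: [2.441, 1.975, 0.002]
wrist_force: [5.2, 2.4, -11.2]
gripper_width: 0.0223
finger_force: 49.8
```

```bash
python3 -c "
from h import *
st()"
```

```text
t10.65 a=-126.0 r=0.0644 y=0.0930 tang=-11.8 rad=2.9 ax=3.5 [2.44130180e+00 1.97450438e+00 1.93783370e-03]
```

servo_tool:
  deltas:
    - {"grip": 10,"xyz": [0,-0.018,-0.029],"twist": 0}
    - {"grip": 10,"xyz": [0,-0.015,-0.031],"twist": 0}
    - {"grip": 10,"xyz": [0,-0.01,-0.032],"twist": 0}
    - {"grip": 10,"xyz": [0,-0.006,-0.034],"twist": 0}

```text
t: 11.05
tool_pos: [0.5197, 0.1358, 0.1812]
ee_rot: [2.442, 1.975, 0.001]
wrist_force: [6.1, 2.2, -10.9]
gripper_width: 0.0222
finger_force: 49.8
```

```bash
python3 -c "
from h import *
st()"
```

```text
t11.05 a=-95.2 r=0.0650 y=0.0930 tang=-11.3 rad=-4.5 ax=3.4 [2.44195719e+00 1.97512403e+00 8.51575697e-04]
```

servo_tool:
  deltas:
    - {"grip": 10,"xyz": [0,-0.001,-0.034],"twist": 0}
    - {"grip": 10,"xyz": [0,0.003,-0.034],"twist": 0}
    - {"grip": 10,"xyz": [0,0.008,-0.033],"twist": 0}
    - {"grip": 10,"xyz": [0,0.011,-0.032],"twist": 0}

```text
t: 11.45
tool_pos: [0.5248, 0.1346, 0.2148]
ee_rot: [2.442, 1.975, 0.0]
wrist_force: [6.3, 2.8, -12.9]
gripper_width: 0.0225
finger_force: 49.6
```

```bash
python3 -c "
from h import *
st()"
```

```text
t11.45 a=-65.0 r=0.0657 y=0.0929 tang=-9.3 rad=-10.5 ax=4.0 [2.44229379e+00 1.97545181e+00 4.96955264e-04]
```

servo_tool:
  deltas:
    - {"grip": 10,"xyz": [0,0.02,-0.027],"twist": 0}
    - {"grip": 10,"xyz": [0,0.02,-0.026],"twist": 0}
    - {"grip": 10,"xyz": [0,0.023,-0.025],"twist": 0}
    - {"grip": 10,"xyz": [0,0.026,-0.021],"twist": 0}

```text
t: 11.85
tool_pos: [0.5441, 0.1306, 0.2394]
ee_rot: [-2.438, -1.974, 0.006]
wrist_force: [-6.6, 4.2, -5.2]
gripper_width: 0.0221
finger_force: 50.5
```

```bash
python3 -c "
from h import *
st()"
```

```text
t11.85 a=-37.2 r=0.0658 y=0.0931 tang=-9.0 rad=0.3 ax=2.7 [-2.43846727 -1.97398457  0.0061419 ]
```

servo_tool:
  deltas:
    - {"grip": 10,"xyz": [0,0.029,-0.017],"twist": 0}
    - {"grip": 10,"xyz": [0,0.031,-0.014],"twist": 0}
    - {"grip": 10,"xyz": [0,0.032,-0.009],"twist": 0}
    - {"grip": 10,"xyz": [0,0.034,-0.006],"twist": 0}

```text
t: 12.25
tool_pos: [0.5762, 0.1236, 0.2528]
ee_rot: [-2.441, -1.975, 0.0]
wrist_force: [-3.9, 3.4, 2.5]
gripper_width: 0.0225
finger_force: 51.4
```

```bash
python3 -c "
from h import *
st()"
```

```text
t12.25 a=-6.0 r=0.0662 y=0.0931 tang=-4.2 rad=3.0 ax=2.5 [-2.44052254e+00 -1.97487014e+00  3.61827183e-04]
```

Nice smooth data; continuing round the low-force side.

servo_tool:
  deltas:
    - {"grip": 10,"xyz": [0,0.034,-0.001],"twist": 0}
    - {"grip": 10,"xyz": [0,0.034,0.003],"twist": 0}
    - {"grip": 10,"xyz": [0,0.033,0.008],"twist": 0}
    - {"grip": 10,"xyz": [0,0.032,0.011],"twist": 0}

```text
t: 12.65
tool_pos: [0.6105, 0.1163, 0.2468]
ee_rot: [2.442, 1.975, 0.003]
wrist_force: [-0.4, 2.4, 3.2]
gripper_width: 0.0224
finger_force: 51.3
```

```bash
python3 -c "
from h import *
st()"
```

```text
t12.65 a=25.1 r=0.0661 y=0.0932 tang=-2.2 rad=2.6 ax=2.2 [2.44212209 1.97525414 0.00289754]
```

servo_tool:
  deltas:
    - {"grip": 10,"xyz": [0,0.03,0.016],"twist": 0}
    - {"grip": 10,"xyz": [0,0.028,0.02],"twist": 0}
    - {"grip": 10,"xyz": [0,0.025,0.023],"twist": 0}
    - {"grip": 10,"xyz": [0,0.021,0.026],"twist": 0}

```text
t: 13.05
tool_pos: [0.6359, 0.1108, 0.2241]
ee_rot: [2.442, 1.975, 0.001]
wrist_force: [2.2, 3.8, 2.6]
gripper_width: 0.0225
finger_force: 51.2
```

```bash
python3 -c "
from h import *
st()"
```

```text
t13.05 a=55.5 r=0.0656 y=0.0932 tang=-1.4 rad=2.6 ax=4.1 [2.44225343e+00 1.97516966e+00 1.34582139e-03]
```

servo_tool:
  deltas:
    - {"grip": 10,"xyz": [0,0.018,0.029],"twist": 0}
    - {"grip": 10,"xyz": [0,0.015,0.031],"twist": 0}
    - {"grip": 10,"xyz": [0,0.01,0.032],"twist": 0}
    - {"grip": 10,"xyz": [0,0.006,0.034],"twist": 0}

```text
t: 13.45
tool_pos: [0.6466, 0.1085, 0.1921]
ee_rot: [-2.442, -1.975, 0.001]
wrist_force: [-0.4, 4.4, 2.3]
gripper_width: 0.0222
finger_force: 51.1
```

```bash
python3 -c "
from h import *
st()"
```

```text
t13.45 a=85.5 r=0.0652 y=0.0932 tang=-2.4 rad=-1.2 ax=4.2 [-2.44172603e+00 -1.97517983e+00  1.41258348e-03]
```

servo_tool:
  deltas:
    - {"grip": 10,"xyz": [0,0.001,0.034],"twist": 0}
    - {"grip": 10,"xyz": [0,-0.003,0.034],"twist": 0}
    - {"grip": 10,"xyz": [0,-0.008,0.033],"twist": 0}
    - {"grip": 10,"xyz": [0,-0.011,0.032],"twist": 0}

```text
t: 13.85
tool_pos: [0.6401, 0.1098, 0.159]
ee_rot: [-2.44, -1.974, 0.004]
wrist_force: [-5.6, 5.8, 7.0]
gripper_width: 0.0224
finger_force: 51.6
```

```bash
python3 - <<'E'
from h import *
st()
D=np.array([[171.2,8.6],[203,10.8],[234,11.8],[264.8,11.3],[295,9.3],[322.8,9.0],[354,4.2],[25.1,2.2],[55.5,1.4]])
from numpy import *
a=radians(D[:,0]);A=c_[ones(len(a)),cos(a),sin(a)]
k,*_=linalg.lstsq(A,D[:,1],rcond=None)
print(k,hypot(k[1],k[2]),"max at",degrees(arctan2(k[2],k[1]))%360,"res",D[:,1]-A@k)
E
```

```text
t13.85 a=115.6 r=0.0648 y=0.0932 tang=-3.4 rad=-9.1 ax=4.5 [-2.44029958 -1.97448516  0.00368801]
[ 6.66121744 -2.45377353 -4.70773661] 5.308840605569582 max at 242.47050560261113 res [ 0.23411093  0.04061287 -0.11214826 -0.27197072 -0.59086629  1.4469932
 -0.51297841 -0.24213754  0.00838422]
```

servo_tool:
  deltas:
    - {"grip": 10,"xyz": [0,-0.018,0.029],"twist": 0}
    - {"grip": 10,"xyz": [0,-0.022,0.026],"twist": 0}
    - {"grip": 10,"xyz": [0,-0.024,0.024],"twist": 0}
    - {"grip": 10,"xyz": [0,-0.026,0.021],"twist": 0}
    - {"grip": 10,"xyz": [0,-0.029,0.017],"twist": 0}

```text
t: 14.35
tool_pos: [0.6137, 0.1155, 0.1313]
ee_rot: [2.441, 1.974, 0.005]
wrist_force: [3.4, 3.1, 8.4]
gripper_width: 0.0225
finger_force: 51.8
```

```bash
python3 -c "
from h import *
st()"
```

```text
t14.35 a=150.6 r=0.0639 y=0.0931 tang=-6.4 rad=-6.0 ax=3.7 [2.4407984  1.97413599 0.00479166]
```

servo_tool:
  deltas:
    - {"grip": 10,"xyz": [0,-0.031,0.014],"twist": 0}
    - {"grip": 10,"xyz": [0,-0.032,0.01],"twist": 0}
    - {"grip": 10,"xyz": [0,-0.034,0.005],"twist": 0}
    - {"grip": 10,"xyz": [0,-0.034,0.001],"twist": 0}
    - {"grip": 10,"xyz": [0,0,0],"twist": 0}
    - {"grip": 10,"xyz": [0,0.034,-0.001],"twist": 0}
    - {"grip": 10,"xyz": [0,0.034,-0.005],"twist": 0}
    - {"grip": 10,"xyz": [0,0.032,-0.01],"twist": 0}
    - {"grip": 10,"xyz": [0,0.031,-0.014],"twist": 0}

```text
t: 15.25
tool_pos: [0.6102, 0.1164, 0.1292]
ee_rot: [-2.438, -1.974, 0.008]
wrist_force: [-4.3, 6.0, -0.3]
gripper_width: 0.0223
finger_force: 51.1
```

```bash
python3 -c "
from h import *
st()"
```

```text
t15.25 a=154.3 r=0.0641 y=0.0932 tang=5.1 rad=-2.1 ax=4.9 [-2.43812416 -1.97380998  0.00751148]
```

servo_tool:
  deltas:
    - {"grip": 10,"xyz": [0,0.016,-0.008],"twist": 0}
    - {"grip": 10,"xyz": [0,0,0],"twist": 0}
    - {"grip": 10,"xyz": [0,0,0],"twist": 0}
    - {"grip": 10,"xyz": [0,0,0],"twist": 0}
    - {"grip": 10,"xyz": [0,0,0],"twist": 0}
    - {"grip": 10,"xyz": [0,0,0],"twist": 0}

```text
t: 15.85
tool_pos: [0.6147, 0.1154, 0.1316]
ee_rot: [-2.439, -1.974, 0.005]
wrist_force: [-3.4, 6.3, 1.7]
gripper_width: 0.0225
finger_force: 51.2
```

```bash
python3 - <<'E'
from h import *
st()
i,uv,P=redknob("scene",.215);S=stand(P);print(len(P),np.median(S,axis=0)+[0,0,.13]);st()
cv2.imwrite("pics/s3.png",i[:,:,::-1])
E
```

```text
t15.85 a=149.7 r=0.0641 y=0.0932 tang=3.2 rad=-3.8 ax=5.4 [-2.4394389  -1.97438078  0.00504919]
61 [-0.06740987 -0.15862906  0.23885184]
t15.90 a=149.7 r=0.0641 y=0.0932 tang=3.0 rad=-3.4 ax=5.2 [-2.43938021 -1.9744581   0.0051954 ]
```

View pics/s3.png

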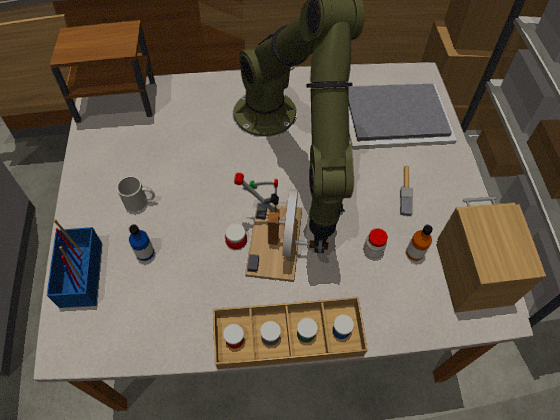

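The picture shows the lever knob at (239,178), still at its green mark, the gripper holding the crank near (320,243), and all the bystanders where they were. The wheel is still at about 150°, so I'm handing in.

```bash
python3 -c "
from bench import *
print(finish_job())"
```

```text
the job is handed in; nothing more can be done
None
```

I handed the job in with the brake lever at its green mark and the wheel held still by the crank grip, the heavy side straight down to within an estimated 5–7°; the other things on the table look undisturbed, and no verdict came back.

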